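# Heft three sample boxes and put the brass check weight on the balance

## Task

The small balance's brass check weight was put away in one of the three identical closed grey boxes; the other two hold only a light potsherd each. Heft the closed boxes to find the heavy one, take off its lid and lay it on the table, and set the weight on the pan of the small white balance behind the boxes. Leave the other two boxes standing closed on the table, and never have two boxes open at once.

Things in the scene. Friction and masses are not known exactly. Their poses are not given: they have to be found in the camera images.
- lid_a: grey lid of one of 3 identical closed boxes; loose, lifts straight off. Origin: centre of its plate's underside; plate 66 mm (x) x 110 mm (y), 5 mm thick, z up. Black bar handle on the middle: 12 mm thick (x), 36 mm long (y), top 19 mm above origin. Plug lip to 4 mm below origin, 2 mm slack in the box. The table is free for a lid at x 0.41 to 0.53, y 0.32 to 0.46 m, left of the boxes.
- lid_b: the same lid, on the second box; axes as lid_a. Right under each closed lid, same centre and yaw within 2 mm, stands its loose grey box: 66 x 110 mm outside, 50 mm high (a closed lid's origin is 50 mm over the table), open-topped, walls and floor 4 mm. Box and lid weigh about 130 g, lid alone 30 g.
- lid_c: the same lid, on the third box; axes as lid_a. Which box is heavy changes. Contents sit loose in the middle of the box floor and stay there if it moves smoothly: in one box the brass check weight, an upright plain cylinder, 30 mm diameter, 43 mm tall, about 260 g; in the others a potsherd, about 35 g, under 40 x 35 x 15 mm.
- pan: round flat steel pan, 100 mm diameter, of the small white balance (150 x 170 mm, 33 mm high, fixed, display at its front) behind the boxes. Origin: centre of the pan's underside; its rimless top is 6 mm above that, 44 mm above the table. z up.

How it is judged:
By the outcome, as a careful person would: the job done as asked, in the order asked, and still so for the second after the job is handed in, with the robot touching nothing.
It also fails if it takes over 72 s, if anything falls off the work surface, if the arm or the gripper's body presses on something with over 40 N, if the wrist force passes 120 N, or if a joint passes its speed limit or range.

## Robot

A 6-joint arm with a two-finger parallel gripper is mounted at the origin on a cart in front of the work surface, level with it; the furniture and walls round the work are solid. World frame = base frame: x ahead of the robot, y to its left, z up, the work surface at z = 0. Lengths are in m, angles in rad, forces in N, time in s.
With the tool pointing down it reaches from about 0.275 to 0.825 m from the base axis. Payload 4.9 kg.
Tool frame: the origin (TCP) lies midway between the tips of the shut fingers; the grasp point (between the pads) lies 19 mm behind it (grip_point_offset is the distance from the TCP to the grasp point, in m); z points along the fingers, x is the direction in which the jaws open and shut, and the axes are right-handed (so a half turn about z gives the same grasp; the last joint's range is limited). The gripper opens to 85 mm and grips with 20 to 120 N. Pads are 22 mm wide; open, the fingers measure 114 mm over their backs; the gripper's body (76 mm by 85 mm) begins 54 mm behind the grasp point. The pads swing forward as they close: fully open they stand 13 mm farther back than shut.
Start: joints at [-1.427, 0.326, -0.193, 1.052, 0, 1.437], TCP at [0.151, -0.529, 0.209] pointing down, gripper open.
Joint ranges: [-2.65, 2.65], [-0.97, 1.79], [-1.3, 1.35], [-1.93, 2.1], [-1.47, 1.37], [-3.14, 3.14]. Speed limits (rad/s): [2.57, 2.57, 3.14, 3.14, 3.14, 3.14].

## Interface

Orientations are given as a rotation vector (axis times angle).
In Python, from cell import * gives the robot as it stands. Calls block until the motion is done:
- movep(position, orientation): joint-space move of the TCP to a pose.
- move_l(position, velocity=0.15, rot=None, until_force=None): straight line of the TCP; rot=None keeps the orientation; velocity is the mean speed in m/s. With until_force (N) it stops when the force on the tool has changed by that much, and returns True; else False.
- set_joints(angles): joint-space move.
- let_go() and grab(newtons=None): open the fingers fully, or close them until they stop; newtons is the grip in N (None keeps the last).
- sleep(seconds).
- ik(position, orientation): joint angles nearest the present ones, or None.
- get_state(): the state.
- grab_frame(name): name is "scene" or "side" or "wrist"; returns a dict with "img" (384x512x3 uint8, red, green, blue), "fx", "fy", "cx", "cy" (pixels), "cam_to_world" (4x4, takes a point from camera to world coordinates); the wrist camera has in their place "T_tool_cam" (4x4, takes a point from camera to tool coordinates, whose origin is the TCP and whose axes are the tool frame's). Camera axes: x right, y down, z forward; pixel columns grow to the right and rows downward; lengths in m; the calibration is good to about 2 mm. A picture is of the moment at which its call begins: read the wrist's pose just before it. There is no depth.
A pose or a line that the arm cannot do raises MotionError and nothing moves.
- sign_off(): hands the job in, once; it reports no verdict.
Trained networks look in the newest picture that a camera, given by its name, has taken for a name from the list of things; names that differ only in an ending like _2 or _b are one class to them, and where a whole thing is asked for, a point or a joint stands for the part that bears it (a point fixed in the world has none). Each returns a list of dicts, best first, with "score" (0 to 1); they miss things now and then, are a little off and sometimes report something else, mostly with a low value. They report only what shows in the picture. A call takes as long as a camera call.
- spot_in(camera, name): "centre" ([column, row] in pixels, amid what is visible of it).
- silhouettes(camera, name): "mask" (384x512 bool, what is visible of it) and "centre" ([column, row] in pixels, amid what is visible of it).
- tip_of(camera, name): "centre" ([column, row] in pixels: a listed point, or the origin of a listed thing).
The state is a dict: "clock": time; "q": joint angles; "joint_velocities": joint speeds; "tau": joint torques, N m; "position": TCP position; "eef_rot": TCP orientation; "contact_force": force on the tool from outside, world axes, zero at the start; "wrist_torque": the same for the moment, N m; "finger_gap": opening from 0.0 (shut) to 1.0 (fully open).
Only numpy, scipy, OpenCV 4.12 (cv2) and the standard library are available. Lean on these libraries where they do the work, as an engineer would, in place of code of your own. Each camera call takes 0.05 s, during which the arm holds its last target. There are 200 camera calls.

## Working session

There is one attempt and no reset: what is moved stays moved. The work goes in short steps, each a Python script; the robot and the scene stay as the last script left them, time stands still between calls to the robot, and variables do not carry over. Pictures are saved under pics/ and viewed, about 8 in all and at most 12, crops included, and the job is handed in when it is done.

```bash
mkdir -p pics; ls; cat > h.py <<'E'
from cell import *
import numpy as np, cv2
from scipy.spatial.transform import Rotation as R
def ray(f,px,T=None):
    M=f["cam_to_world"] if T is None else T
    M=np.array(M)
    d=M[:3,:3]@np.array([(px[0]-f["cx"])/f["fx"],(px[1]-f["cy"])/f["fy"],1]); return M[:3,3],d
def at_z(f,px,z,T=None):
    o,d=ray(f,px,T); return o+d*(z-o[2])/d[2]
def toolT(s):
    T=np.eye(4);T[:3,:3]=R.from_rotvec(s["eef_rot"]).as_matrix();T[:3,3]=s["position"];return T
def wrist():
    s=get_state();f=grab_frame("wrist");return f,toolT(s)@np.array(f["T_tool_cam"])
def save(n,img): cv2.imwrite("pics/"+n,img[:,:,::-1])
def down(a):  # tool x axis (jaw direction) at world yaw a
    M=np.array([[np.cos(a),np.sin(a),0],[np.sin(a),-np.cos(a),0],[0,0,-1.]]);return R.from_matrix(M).as_rotvec()
E
python3 - <<'E'
from h import *
fs={n:grab_frame(n) for n in("scene","side")}
save("a.png",np.hstack([cv2.resize(fs[n]["img"],(400,300)) for n in fs])) if 0 else save("a.png",fs["scene"]["img"]);save("b.png",fs["side"]["img"])
for n in fs:
  print(n,np.round(fs[n]["cam_to_world"],3).tolist())
  for k,z in(("lid_a",.05),("pan",.038)):
    for d in tip_of(n,k): print(k,d["score"],np.round(d["centre"],1),at_z(fs[n],d["centre"],z).round(4))
    for d in silhouettes(n,k):
      zz=.055 if k=="lid_a" else .044
      c=cv2.findContours(d["mask"].astype(np.uint8),0,2)[0]; c=max(c,key=cv2.contourArea).reshape(-1,2)
      w=np.array([at_z(fs[n],p,zz)[:2] for p in c],np.float32)
      print(' sil',k,round(d["score"],2),np.round(d["centre"],1),cv2.minAreaRect(w))
print(get_state())
E
```

```text
pics
scene [[0.883, -0.242, 0.402, 0.215], [-0.47, -0.467, 0.75, -0.626], [0.006, -0.851, -0.526, 0.526], [0.0, 0.0, 0.0, 1.0]]
lid_a 0.97 [273.  275.9] [ 0.469  -0.2122  0.05  ]
lid_a 0.79 [203.3 180.9] [0.4804 0.165  0.05  ]
lid_a 0.67 [237.1 209.7] [0.5015 0.0069 0.05  ]
 sil lid_a 0.87 [274.5 277.4] ((0.4705410599708557, -0.2173086404800415), (0.06796476989984512, 0.11386123299598694), 9.42825698852539)
 sil lid_a 0.85 [202.  180.5] ((0.4855208694934845, 0.167231947183609), (0.06529392302036285, 0.11211618036031723), 2.3362653255462646)
 sil lid_a 0.77 [240.7 208. ] ((0.5017139911651611, -0.0007849708199501038), (0.1127825602889061, 0.06660434603691101), 80.88097381591797)
pan 0.58 [320.7 212.5] [ 0.6747 -0.0764  0.038 ]
 sil pan 0.81 [320.7 211.4] ((0.6766401529312134, -0.07047718018293381), (0.10390125960111618, 0.09705116599798203), 56.58905792236328)
side [[-0.927, -0.255, 0.273, 0.317], [-0.374, 0.6, -0.708, 0.699], [0.017, -0.758, -0.651, 0.711], [0.0, 0.0, 0.0, 1.0]]
lid_a 0.92 [287.7 214.8] [0.5026 0.0046 0.05  ]
lid_a 0.72 [329.9 158.6] [ 0.4723 -0.2231  0.05  ]
lid_a 0.
[... 657 characters left out ...]
83047104), 23.23542594909668)
{'clock': 0.5, 'q': array([-1.42719413e+00,  3.26179513e-01, -1.92612950e-01,  1.05198004e+00,
       -2.87575450e-06,  1.43662320e+00]), 'joint_velocities': array([ 0.00067018, -0.00178417,  0.00057141,  0.00036048,  0.00036453,
       -0.00052275]), 'tau': array([-5.05116677e-04, -4.42963529e+01,  2.62537694e+01,  2.89536300e-03,
       -1.29412711e-04, -6.07646946e-07]), 'position': array([ 0.15084651, -0.52893028,  0.20868708]), 'eef_rot': array([ 2.50757517e+00, -1.89249914e+00,  2.34065220e-05]), 'contact_force': array([-0.03436484,  0.83120727, -0.11588018]), 'wrist_torque': array([-0.01680181, -0.03496742, -0.00145318]), 'finger_gap': 1.0016800223226714}
```

View pics/a.png

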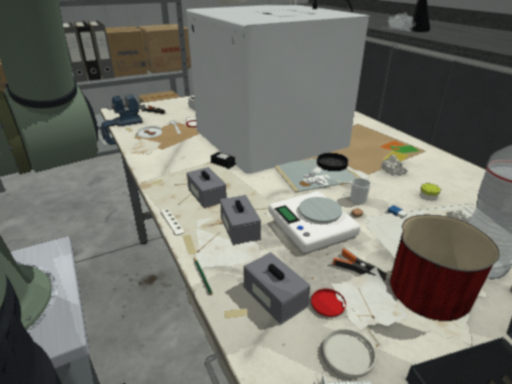

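View pics/b.png

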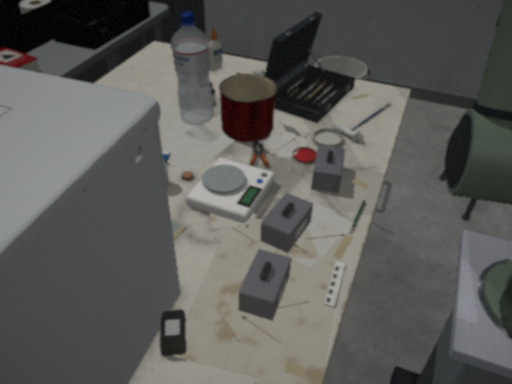

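```bash
cat >> h.py <<'E'
def best(a):  # of the two equivalent grasps, the one whose last joint stays nearer 0
    return lambda p: min((o for o in (down(a),down(a+np.pi)) if ik(p,o) is not None),key=lambda o:abs(ik(p,o)[5]))
def lid_wrist(ref,name="lid_a",z=.055):
    f,T=wrist(); out=[]
    for d in silhouettes("wrist",name):
        c=max(cv2.findContours(d["mask"].astype(np.uint8),0,2)[0],key=cv2.contourArea).reshape(-1,2)
        (x,y),(w,h),a=cv2.minAreaRect(np.array([at_z(f,p,z,T)[:2] for p in c],np.float32))
        if w>h: a-=90
        a=(a+90)%180-90
        out.append((np.hypot(x-ref[0],y-ref[1]),x,y,np.radians(a),min(w,h),max(w,h),d["score"]))
    out.sort(); return (out[0] if out else None),f,T
def fz(n=8):
    v=[]
    for _ in range(n): sleep(.04); v.append(get_state()["contact_force"][2])
    return np.mean(v),np.std(v)
BOX={"A":(.471,-.214,np.radians(9.4)),"B":(.5025,.002,np.radians(-9)),"C":(.487,.171,np.radians(2.6))}
E
python3 - <<'E'
from h import *
x,y,a=BOX["A"]; p=[x-.0,y,.22]; o=best(a)(p)
movep(p,o); r,f,T=lid_wrist((x,y)); print(r,get_state()["clock"],get_state()["q"][5]); save("c.png",f["img"])
for d in tip_of("wrist","lid_a"): print(d["score"],d["centre"],at_z(f,d["centre"],.05,T))
E
```

```text
(np.float64(0.0013424382727280683), 0.47200125455856323, -0.21489422023296356, np.float64(0.17094862662256574), 0.06604638695716858, 0.11067590862512589, 0.69) 2.25 0.8375903132854531
0.85 [257.0, 163.9] [ 0.47249997 -0.21426519  0.05      ]
```

View pics/c.png

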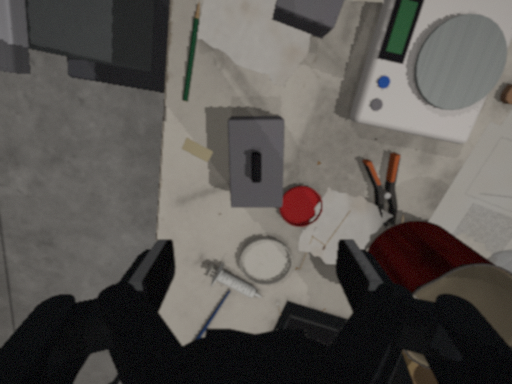

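```bash
cat >> h.py <<'E'
def heft(k):
    x,y,a=BOX[k]
    p=[x,y,.20]; o=best(a)(p); movep(p,o)
    r,f,T=lid_wrist((x,y)); print(k,np.round(r,4))
    if r is None or abs(r[4]-.066)>.004 or abs(r[5]-.11)>.005 or r[0]>.012: print("bad measure"); return
    x,y,a=r[1:4]; o=best(a)([x,y,.2])
    move_l([x,y,.10],.2,rot=o)
    if move_l([x,y,.007],.15,until_force=12): print("touched",get_state()["position"]); return
    f0=fz(); grab(45); g=get_state()["finger_gap"]
    move_l([x,y,.04],.08); sleep(.3); f1=fz()
    move_l([x,y,.0075],.06); let_go(); move_l([x,y,.12],.25)
    print(k,"fz",np.round(f0,3),np.round(f1,3),"gap",g,"clock",get_state()["clock"]); return f1[0]-f0[0]
E
python3 - <<'E'
from h import *
print(heft("A"))
E
```

```text
A [ 0.0007  0.4714 -0.2146  0.1691  0.0657  0.1099  0.58  ]
A fz [-0.231  0.438] [-1.624  0.676] gap 0.7620808203601924 clock 7.5583
-1.3930479307715595
```

```bash
python3 - <<'E'
from h import *
print(heft("B")); print(heft("C"))
f,_=wrist(); f=grab_frame("scene"); save("d.png",f["img"])
E
```

```text
B [ 4.000e-04  5.028e-01  1.700e-03 -1.644e-01  6.710e-02  1.096e-01
  5.700e-01]
B fz [0.175 0.672] [-4.015  0.295] gap 0.7627870647395806 clock 14.6167
-4.190945252812888
C [0.0009 0.4877 0.1716 0.059  0.0668 0.1108 0.55  ]
C fz [0.052 0.268] [-1.39   0.405] gap 0.7639794116211595 clock 20.4
-1.4415781458418553
```

```bash
python3 - <<'E'
from h import *
f=grab_frame("scene")
for p in((250,166),(200,128),(222,160)): print(at_z(f,p,0).round(3))
x,y,a=BOX["B"]; p=[x,y,.2]; movep(p,best(a)(p))
r,f,T=lid_wrist((x,y)); print(np.round(r,4)); assert r[0]<.012 and abs(r[4]-.066)<.004 and abs(r[5]-.11)<.005
x,y,a=r[1:4]; np.save("B.npy",[x,y,a]); o=best(a)([x,y,.2])
move_l([x,y,.11],.2,rot=o); print(move_l([x,y,.0575],.1,until_force=12))
grab(40); print("gap",get_state()["finger_gap"])
move_l([x,y,.075],.06); move_l([x,y,.19],.25)
s=get_state(); f,T=wrist(); save("e.png",f["img"]); print(s["finger_gap"],s["clock"])
E
```

```text
[0.667 0.268 0.   ]
[0.639 0.626 0.   ]
[0.607 0.345 0.   ]
[ 0.0022  0.5003  0.0023 -0.1603  0.0655  0.1083  0.59  ]
False
gap 0.003329782920853331
0.0019301671789825326 24.5167
```

View pics/e.png

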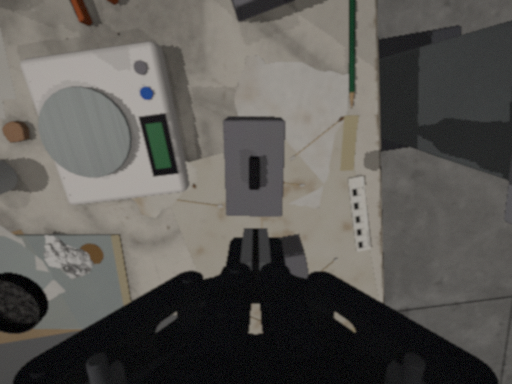

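```bash
python3 - <<'E'
from h import *
x,y,a=np.load("B.npy"); o=best(a)([x,y,.19])
r,f,T=lid_wrist((x,y)); print(np.round(r,4))
for d in tip_of("wrist","lid_b"): print(d["score"],at_z(f,d["centre"],.05,T).round(4))
# dark handle pixels in the lid mask, top at z=.069
m=silhouettes("wrist","lid_b")[0]["mask"]; g=f["img"].max(2); h=(m&(g<45)).astype(np.uint8)
c=max(cv2.findContours(h,0,2)[0],key=cv2.contourArea); c=cv2.convexHull(c).reshape(-1,2)
print("handle",cv2.minAreaRect(np.array([at_z(f,p,.069,T)[:2] for p in c],np.float32)))
move_l([x,y,.085],.25); print(move_l([x,y,.062],.04,until_force=5),get_state()["position"],get_state()["contact_force"])
move_l([x,y,.09],.2); print(get_state()["clock"])
E
```

```text
[ 0.0007  0.5002  0.0016 -0.1603  0.0655  0.1095  0.7   ]
0.56 [0.5063 0.0033 0.05  ]
handle ((0.468017578125, 0.13597604632377625), (0.002382096368819475, 0.0), 170.84632873535156)
False [0.50034633 0.0023084  0.06194464] [ 0.32049764  0.65318998 -0.37400332]
26.35
```

```bash
python3 - <<'E'
from h import *
x,y,a=np.load("B.npy")
move_l([x,y,.064],.15,until_force=6)
f=grab_frame("scene")["img"][140:270,180:320]; g=grab_frame("side")["img"][150:280,220:360]; w=grab_frame("wrist")["img"]
save("f.png",np.vstack([np.hstack([cv2.resize(f,(392,364),interpolation=2),cv2.resize(g,(392,364),interpolation=2)]),np.hstack([cv2.resize(w[150:384],(784,230))])]))
print(get_state()["position"],get_state()["contact_force"],get_state()["clock"])
E
```

```text
[0.50066722 0.0022399  0.06440778] [-0.12879563  0.07506861 -0.08884525] 26.825
```

View pics/f.png

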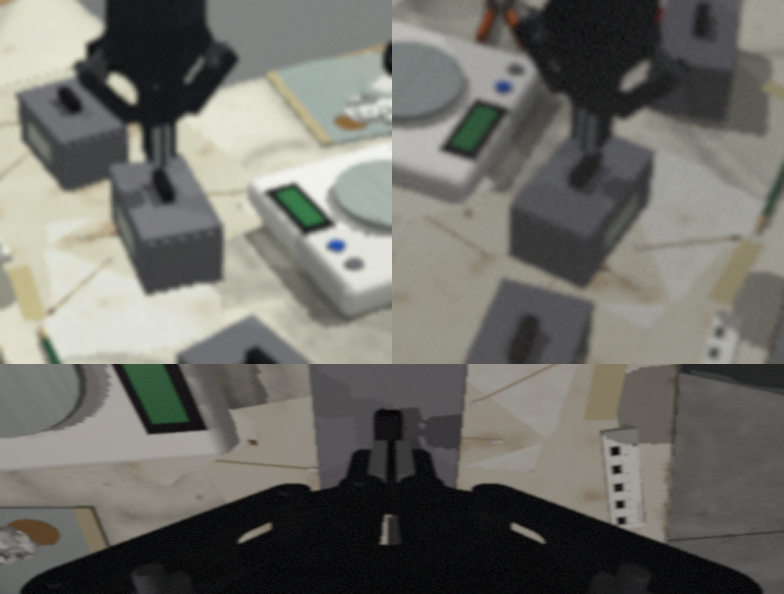

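```bash
python3 - <<'E'
from h import *
def proj(f,P):
    c=np.linalg.inv(np.array(f["cam_to_world"]))@np.append(P,1); return (c[0]/c[2]*f["fx"]+f["cx"],c[1]/c[2]*f["fy"]+f["cy"])
x,y,a=np.load("B.npy")
o=np.array({"scene":(180,140),"side":(220,150)}["scene"])
for n,o in(("scene",(180,140)),("side",(220,150))):
    f=grab_frame(n)
    for z in (.055,.064,.069,.075,.083): print(n,z,np.round((np.array(proj(f,[x,y,z]))-o)*2.8+[0 if n=="scene" else 392,0]))
    for d in tip_of(n,"lid_a"): print(n,at_z(f,d["centre"],.05).round(4),np.round((np.array(d["centre"])-o)*2.8+[0 if n=="scene" else 392,0]))
# creep down to feel the handle top
print(move_l([x,y,.0575],.03,until_force=6),get_state()["position"])
E
```

```text
scene 0.055 [161. 193.]
scene 0.064 [161. 184.]
scene 0.069 [160. 179.]
scene 0.075 [160. 172.]
scene 0.083 [160. 164.]
scene [0.4809 0.1765 0.05  ] [ 61. 109.]
scene [ 0.4728 -0.2122  0.05  ] [265. 379.]
scene [0.5132 0.0122 0.05  ] [170. 188.]
side 0.055 [586. 175.]
side 0.064 [587. 166.]
side 0.069 [587. 161.]
side 0.075 [588. 155.]
side 0.083 [589. 147.]
side [0.4974 0.0109 0.05  ] [585. 189.]
side [0.4927 0.1666 0.05  ] [517. 342.]
side [ 0.4664 -0.2069  0.05  ] [702.  36.]
False [0.50000326 0.00234439 0.05717944]
```

```bash
python3 - <<'E'
from h import *
x,y,a=np.load("B.npy")
print(move_l([x,y,.040],.025,until_force=6),get_state()["position"],get_state()["contact_force"],get_state()["finger_gap"])
z=get_state()["position"][2]; move_l([x,y,z+.004],.1); print(get_state()["clock"])
E
```

```text
True [0.50088287 0.00223111 0.0474614 ] [-1.9342346   0.95683159  6.84197094] -0.002752164975998469
28.125
```

```bash
python3 - <<'E'
from h import *
x,y,a=np.load("B.npy")
move_l([x,y,.07],.2); let_go(); print(move_l([x,y,.0405],.1,until_force=8)); 
grab(40); s=get_state(); print("gap",s["finger_gap"],s["position"],s["contact_force"],s["clock"])
f,T=wrist(); f=grab_frame("side")["img"][130:280,200:380]; save("g.png",np.hstack([cv2.resize(f,(468,390),interpolation=2)]))
E
```

```text
False
gap 0.12233426164483088 [0.5005105  0.00228924 0.04075989] [-0.75109057  0.09525357  3.64082961] 30.2667
```

View pics/g.png

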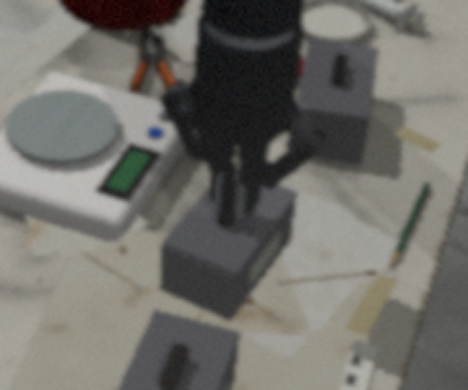

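```bash
python3 - <<'E'
from h import *
x,y,a=np.load("B.npy")
move_l([x,y,.06],.06); move_l([x,y,.14],.25); print("gap",get_state()["finger_gap"])
p=[.465,.39,.13]; o=best(0.0)(p); movep(p,o); print("gap",get_state()["finger_gap"])
move_l([.465,.39,.01],.2); print(move_l([.465,.39,-.008],.04,until_force=4),get_state()["position"])
let_go(); move_l([.465,.39,.12],.3)
xb,yb,ab=x,y,a; p=[x,y,.2]; movep(p,best(ab+np.pi/2)(p))
f,T=wrist(); save("i.png",f["img"]); print(get_state()["clock"],get_state()["q"])
f=grab_frame("scene"); save("j.png",f["img"]); print([ (d["score"],at_z(f,d["centre"],.004).round(3)) for d in tip_of("scene","lid_a")])
E
```

```text
gap 0.12150900216602416
gap 0.12675633410720968
True [ 0.46560793  0.39021559 -0.00629052]
36.7667 [-1.41513203e-01  2.42021144e-01 -3.33432518e-01  9.96236347e-01
  2.07757331e-04  1.69325346e-02]
[(0.9, array([ 0.491, -0.176,  0.004])), (0.83, array([0.505, 0.235, 0.004])), (0.74, array([0.457, 0.386, 0.004]))]
```

View pics/i.png

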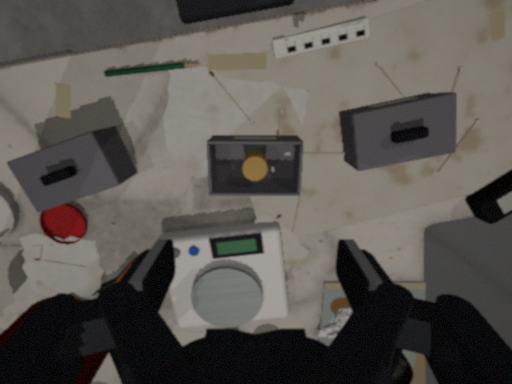

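View pics/j.png

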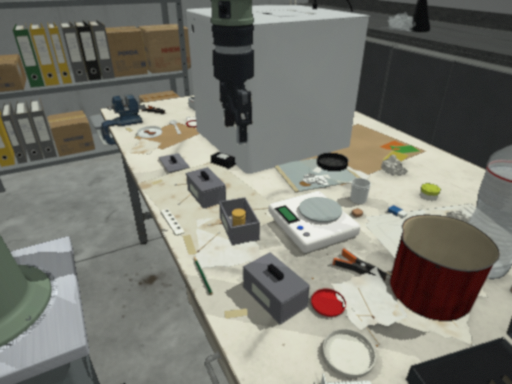

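```bash
python3 - <<'E'
from h import *
f,T=wrist(); im=f["img"].astype(int)
m=((im[:,:,0]-im[:,:,2])>60).astype(np.uint8); m[:140]=0;m[195:]=0;m[:,:212]=0;m[:,298:]=0
c=max(cv2.findContours(m,0,2)[0],key=cv2.contourArea); (u,v),rad=cv2.minEnclosingCircle(c)
w=at_z(f,(u,v),.047,T); e=at_z(f,(u+rad,v),.047,T); print("weight",u,v,rad,w,"radius",np.linalg.norm(e-w))
for d in silhouettes("wrist","pan"):
    c=max(cv2.findContours(d["mask"].astype(np.uint8),0,2)[0],key=cv2.contourArea).reshape(-1,2)
    q=cv2.minEnclosingCircle(np.array([at_z(f,p,.044,T)[:2] for p in c],np.float32)); print("pan",d["score"],q)
for d in tip_of("wrist","pan"): print(at_z(f,d["centre"],.038,T))
x,y,a=np.load("B.npy"); np.save("W.npy",[w[0],w[1],a])
assert np.hypot(w[0]-x,w[1]-y)<.012
move_l([w[0],w[1],.08],.25); print(move_l([w[0],w[1],.0225],.1,until_force=6))
s=get_state(); print(s["position"],s["contact_force"])
grab(20); s=get_state(); print("gap",s["finger_gap"],s["position"],s["contact_force"],s["clock"])
E
```

```text
weight 254.21165466308594 167.8435516357422 11.957405090332031 [0.50028267 0.00276715 0.047     ] radius 0.01390525385006013
pan 0.87 ((0.6766138076782227, -0.0639234110713005), 0.05112778767943382)
[ 0.67556487 -0.06442198  0.038     ]
False
[0.5010233  0.00267165 0.02324515] [ 0.49926682 -0.47811087  0.90880305]
gap 0.307210699858652 [0.50058857 0.0025696  0.02282027] [ 0.45036838 -0.70843932  3.86719048] 38.9667
```

```bash
python3 - <<'E'
from h import *
x,y,a=np.load("W.npy")
r=move_l([x,y,.012],.04,until_force=30); s=get_state(); print(r,"gap",s["finger_gap"],s["position"],s["contact_force"],s["clock"])
g=grab_frame("side")["img"][130:280,200:380]; f=grab_frame("scene")["img"][150:270,180:324]; save("k.png",np.hstack([cv2.resize(g,(390,325),interpolation=2),cv2.resize(f,(390,325),interpolation=2)]))
E
```

```text
True gap 0.3088403879826648 [0.50139853 0.00206995 0.01805725] [ 0.56280551  0.53390326 -2.89310738] 39.2083
```

View pics/k.png

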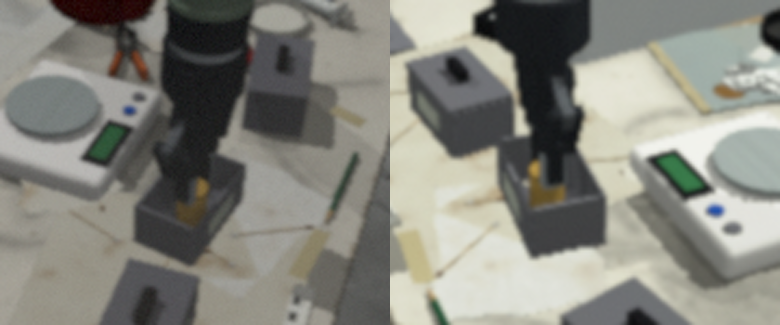

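```bash
python3 - <<'E'
from h import *
x,y,a=np.load("W.npy")
f0=get_state()["contact_force"][2]
grab(60); z=get_state()["position"][2]; move_l([x,y,z+.02],.06); sleep(.2); s=get_state(); print("gap",s["finger_gap"],"z",z,"fz",fz(),s["clock"])
move_l([x,y,.14],.2)
f=grab_frame("scene")["img"][100:244,170:362]; g=grab_frame("side")["img"][100:244,180:372]; save("l.png",np.hstack([cv2.resize(g,(390,292),interpolation=2),cv2.resize(f,(390,292),interpolation=2)]))
E
```

```text
gap 0.2969680207348123 z 0.01858564927103578 fz (np.float64(-2.760656226354945), np.float64(0.40732966213312954)) 40.2083
```

View pics/l.png

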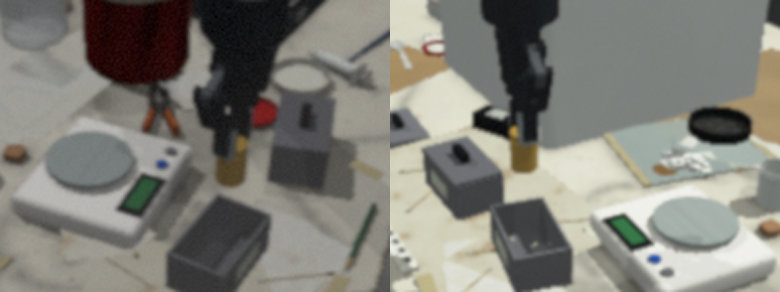

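```bash
python3 - <<'E'
from h import *
x,y,a=np.load("W.npy"); px,py=.6765,-.0645
o=get_state()["eef_rot"]
move_l([px,py,.14],.15,rot=o); move_l([px,py,.068],.12)
r=move_l([px,py,.054],.025,until_force=3); print(r,get_state()["position"],get_state()["contact_force"])
sleep(.2); let_go(); sleep(.2); move_l([px,py,.12],.1); movep([.5,-.15,.28],down(0.0))
sleep(.5); f=grab_frame("scene"); g=grab_frame("side")
save("m.png",np.hstack([cv2.resize(g["img"][100:310,180:390],(390,390),interpolation=2),cv2.resize(f["img"][130:320,150:370],(390,337),interpolation=2).repeat(1,0) if 0 else cv2.resize(f["img"][120:330,150:360],(390,390),interpolation=2)]))
print(get_state()["clock"])
E
```

```text
True [ 0.67641016 -0.06451451  0.05787654] [-0.94756449 -0.19047739  4.67901529]
47.4083
```

View pics/m.png

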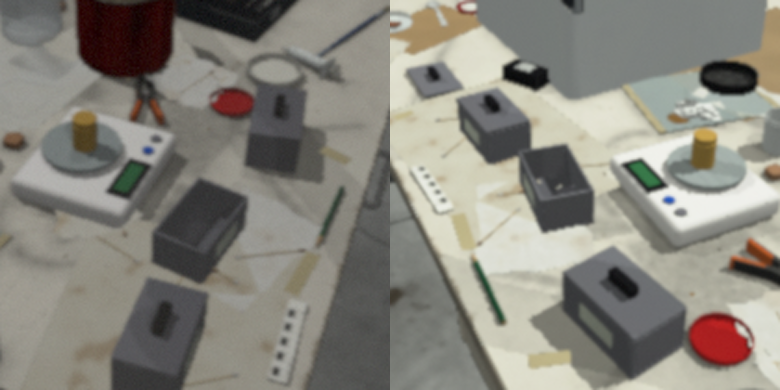

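The last pictures show the weight upright on the pan, its lid flat on the table, and the other two boxes closed and standing. The arm is clear of everything.

```bash
python3 -c "
from h import *
sign_off(); print(get_state()['clock'])"
```

```text
the job is handed in; nothing more can be done
the job is handed in; nothing more can be done
```

The brass check weight is on the balance pan. I handed the job in at about 47 s of the 72 s.

- **Hefting:** I lifted each closed box a few centimetres and read the wrist force. The middle box read about 4.2 N, the other two about 1.4 N each, so I opened only the middle one.
- **Lid:** It lies flat on the table at about (0.465, 0.39), inside the free area.
- **Last checks:** The final scene and side pictures show the weight upright, near the middle of the pan, with its box standing open. The other two boxes are standing closed, and the arm was clear of everything.

Three things did not go as expected:

- **First lid grasp missed:** The fingers shut above the handle. Touching down on the handle showed that their real tips sit about 20 mm behind the stated TCP. I corrected for that, and the second grasp held.
- **Weight grip:** The finger opening read about 26 mm on the 30 mm weight. I had first gripped only its top, so I pushed the fingers about 5 mm further down and gripped harder. It then lifted upright, reading about 2.8 N for about 260 g.
- **Position network:** Where I used it, the point-finding network sometimes disagreed with the outline measurements by up to about 1 cm. I went by the outlines.

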